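Stand the boxwood part in the drying rack

ROBOT

A 6-joint arm with a two-finger parallel gripper is mounted at the origin on the work surface; the furniture and walls round the work are solid. World frame = base frame: x ahead of the robot, y to its left, z up, the work surface at z = 0. Lengths are in mm, angles in rad, forces in N, time in s.
With the tool pointing down it reaches from about 400 to 925 mm from the base axis. Payload 12.5 kg.
Tool frame: the origin (TCP) lies on the front face of the gripper's body, between the roots of the fingers; the fingertips stand 78 mm ahead of it and the grasp point (between the pads) lies 59 mm ahead of it (env.nose_length is the distance from the TCP to the fingertips, in mm); z points along the fingers, y is the line along which they close (so a half turn about z gives the same grasp; the last joint's range is limited). The gripper opens to 95 mm and grips with 3 to 60 N. Pads are 20 mm wide; open, the fingers measure 119 mm over their backs; the gripper's body (75 mm by 180 mm) begins 59 mm behind the grasp point.
Start: joints at [-1.301, 0.491, 1.559, -0, 1.092, -0.106], TCP at [229.407, -581.386, 292.261] pointing down, gripper open.
Joint ranges: [-3.1, 3.1], [-0.84, 2.19], [0.05, 2.79], [-1.13, 4.28], [0.06, 2.93], [-2.69, 2.69]. Speed limits (rad/s): [2.22, 2.22, 2.79, 3.14, 3.14, 3.14].

INTERFACE

Orientations are given as [roll, pitch, yaw] about the fixed x, y, z axes, in that order (R = Rz(yaw) Ry(pitch) Rx(roll)).
In Python, from cell import env gives the robot as it stands.
- The arm moves only by the tool jog_arm, never from a script. Its argument "motion" is a list of rows, each a list of 7 numbers: the turn, a rotation vector about the tool's x, y, z in degrees, then the shift along the tool's x, y, z in mm, then the finger opening in mm, from 0 to 95.1. In form: [[wx, wy, wz, x, y, z, hand], ...]. A call has 1 to 10 rows; each row shifts and turns the commanded pose from where the row before left it, along the tool's axes as they then stand; what a row does not reach is not made up. A row lasts 1/8 s, in which the tool goes at most 62.5 mm and 10.7 degrees, less where a joint would pass 70% of its speed; a pose out of reach is approached as far as the arm can. A call is refused whole if a number of a shift passes 62.5 or a number of a turn 10.7, either way. A call with a gripper value outside its range is refused whole. The fingers move at their own pace and stop on an object; the grip force is fixed at half the most. Time passes only in rows, so rows that do not move let the fingers close. It gives the time, the measured TCP pose, the force, the opening and the grip force at its end, in the units of the state.
- env.state(): the state, without advancing time (a new reading comes with each control period).
- env.read_camera(name): name is "scene" or "top" or "wrist"; returns a dict with "color" (480x640x3 uint8, red, green, blue), "z_map" (480x640 float32, mm along the optical axis (not along the pixel's ray), 0 where there is no reading), "camera_matrix" (3x3 intrinsics, pixels), "world_to_cam" (4x4, takes a point from world to camera coordinates). Camera axes: x right, y up, looking along -z (the intrinsics and any distortion apply to the point x, -y, -z); pixel columns grow to the right and rows downward; lengths in mm; the calibration is good to about 2 mm. A picture is of the moment at which its call begins.
- env.job_done(): hands the job in; it is judged then, once.
Trained networks look in the newest picture that a camera, given by its name, has taken for a name from the list of things; names that differ only in an ending like _2 or _b are one class to them, and where a whole thing is asked for, a point or a joint stands for the part that bears it (a point fixed in the world has none). Each returns a list of dicts, best first, with "score" (0 to 1); they miss things now and then, are a little off and sometimes report something else, mostly with a low value. They report only what shows in the picture. A call takes as long as a camera call. They do not tell look-alikes from the thing itself.
- env.recognise(camera, thing): "location" ([column, row] in pixels, amid what is visible of it).
The state is a dict: "t": time; "joints": joint angles; "qvel": joint speeds; "tau": joint torques, N m; "eef_pos": TCP position; "tcp_rot": TCP orientation; "ft_force": force on the tool from outside, world axes, zero at the start; "moment": the same for the moment, N m; "opening": opening from 0.0 (shut) to 1.0 (fully open); "grip_force": force on a finger pad.
Only numpy, scipy, OpenCV 4.12 (cv2) and the standard library are available. Lean on these libraries where they do the work, as an engineer would, in place of code of your own. Each camera call takes 0.05 s, during which the arm holds its last target. There are 200 camera calls.

TASK

Stand the yellow boxwood part on edge in the empty slot of the drying rack, the same way up as it stands on the bench and centred along the slot, so that both faces can dry. Lower it all the way down onto the slot's floor before letting go, and leave the brown board already in the rack as it is.

Things in the scene. Friction and masses are not known exactly. Their poses are not given: they have to be found in the camera images.
- yellow_part: Flat pale-yellow boxwood part, one upper corner sawn off, standing loose on its long edge on the bench between robot and rack. 30 mm thick (x axis), 127 mm long (y), 107 mm high (z, up), 0.1 to 0.2 kg. Origin: centre of its underside. Grasp across the 30 mm at mid-length, near the top, from above or leaning up to 45 degrees along its length. Either end may lead.
- empty_slot: The empty one of the two like slots, 88 mm apart, of the drying rack: fixed dark wooden foot 128 x 74 mm with 4 bent steel wires, red tips. Origin: under the foot's centre, 8 mm above the bench; slot floor at z = 12 mm. The slot runs along x, 36 mm wide in y between the wires (at x = -32, +32 mm); above z = 40 mm they splay to a 59 mm mouth, tips at z = 60 mm.
- board: Brown board, 134 x 100 x 26 mm, standing loose on edge in the other slot (leave alone). Origin: centre of a face; z across it, y along the slot. NOTE the room's thin fixed rod, 290 mm up at x 0.09 to 0.37, y 0.25 to 0.21: a side-mounted shoulder strikes it if the base turns left past -0.79 rad. Such an arm stays turned right and reaches in with the tool leaning to the right.
- spare_board: Bystander: a second brown board of the same size, standing on edge on the bench further left, not in the rack; it is not part of the job. Origin: centre of a face, half way up; z across its thickness, y along it.
Mind the look-alikes: they are no part of the job. What is shaped like the yellow_part but green or pink is not meant.

How it is judged:
By the outcome, as a careful person would: the job done as asked, in the order asked, and still so for the second after the job is handed in, with the robot touching nothing.
It also fails if it takes over 40 s, if anything falls off the work surface, if the arm or the gripper's body presses on something with over 40 N, if the wrist force passes 120 N, or if a joint passes its speed limit or range.

## Working session

There is one attempt and no reset: what is moved stays moved. The work goes in short steps, Python scripts to look and compute and a tool call to move; the robot and the scene stay as the last step left them, time stands still between calls to the robot, and variables do not carry over. Pictures are saved under pics/ and viewed, at most 10 in all, crops included, and the job is handed in when it is done.

Besides the shell and the picture viewer there is one more tool, called as name(argument=value, ...), one argument or row to a line, values as JSON. jog_arm: Moves the arm, as the interface text tells. Its arguments: {"type":"object","properties":{"motion":{"type":"array"}},"required":["motion"]}

```bash
mkdir -p pics; ls
cat > h.py <<'E'
import numpy as np,cv2
from cell import env
from scipy.spatial.transform import Rotation as R
def pts(d):
    K=d["camera_matrix"];z=d["z_map"];v,u=np.mgrid[0:480,0:640]
    x=(u-K[0,2])/K[0,0]*z;y=(v-K[1,2])/K[1,1]*z
    P=np.stack([x,-y,-z,np.ones_like(z)],-1)
    W=P@np.linalg.inv(d["world_to_cam"]).T
    W=W[...,:3];W[z<=0]=np.nan
    return W
E
python3 - <<'E'
from h import *
ims=[]
for c in("scene","top"):
    d=env.read_camera(c);np.savez("/tmp/%s.npz"%c,**d);W=pts(d)
    cv2.imwrite(f"pics/{c}0.png",d["color"][...,::-1])
    for t in("yellow_part","empty_slot","board","spare_board"):
        for r in env.recognise(c,t)[:5]:
            u,v=map(int,r["location"]);print(c,t,round(r["score"],2),(u,v),W[v,u].round(),d["color"][v,u])
s=env.state();print(s)
E
```

```text
pics
scene yellow_part 0.83 (387, 226) [568. -47.  71.] [12 63 20]
scene yellow_part 0.74 (299, 274) [ 435. -186.   96.] [89 69 31]
scene yellow_part 0.64 (205, 305) [ 298. -269.  100.] [131  57  78]
scene yellow_part 0.29 (343, 308) [ 518. -243.  108.] [73 53 33]
scene yellow_part 0.18 (381, 356) [ 588. -276.   21.] [86 43 21]
scene empty_slot 0.78 (382, 356) [ 589. -275.   21.] [88 44 25]
scene board 0.9 (342, 308) [ 517. -246.  115.] [100  75  48]
scene spare_board 0.68 (437, 168) [647.  87.  90.] [178 137  89]
top yellow_part 0.87 (387, 335) [ 284. -244.  106.] [184  99 122]
top yellow_part 0.79 (341, 263) [ 429. -153.  106.] [223 190 117]
top yellow_part 0.57 (285, 202) [556. -38. 104.] [ 59 166  80]
top empty_slot 0.79 (390, 194) [ 592. -272.   23.] [95 55 35]
top empty_slot 0.62 (211, 160) [647. 119.  98.] [196 164 121]
top board 0.77 (372, 222) [ 512. -217.  114.] [209 174 130]
top spare_board 0.86 (210, 162) [643. 121.  95.] [202 170 127]
{'t': 0.5, 'joints': array([-1.30056991e+00,  4.90899647e-01,  1.55894332e+00, -5.48331735e-05,
        1.09169673e+00, -1.05592000e-01]), 'qvel': array([-5.58358182e-04,  1.15189289e-03,  1.24170295e-03, -5.21624591e-05,
        1.31843590e-03, -1.62207625e-04]), 'tau': array([-1.76131976e-03, -6.12051129e+01, -2.58287537e+01,  6.92807464e-02,
        4.47587133e-02, -3.02678859e-05]), 'eef_pos': array([ 229.41093542, -581.3649933 ,  292.24622257]), 'tcp_rot': array([3.14154511e+00, 5.39718868e-05, 3.75843687e-01]), 'ft_force': array([-0.03530892,  0.10559043,  0.05984326]), 'moment': array([ 0.02027262, -0.01059217, -0.04606244]), 'grip_force': 0.0, 'opening': 1.00169494288149}
```

View pics/scene0.png

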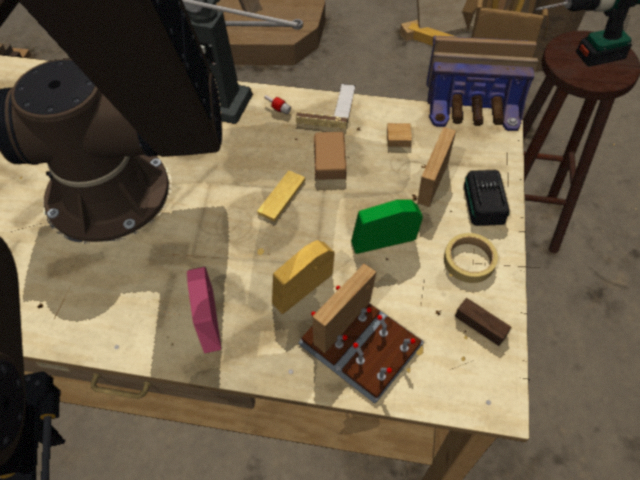

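View pics/top0.png

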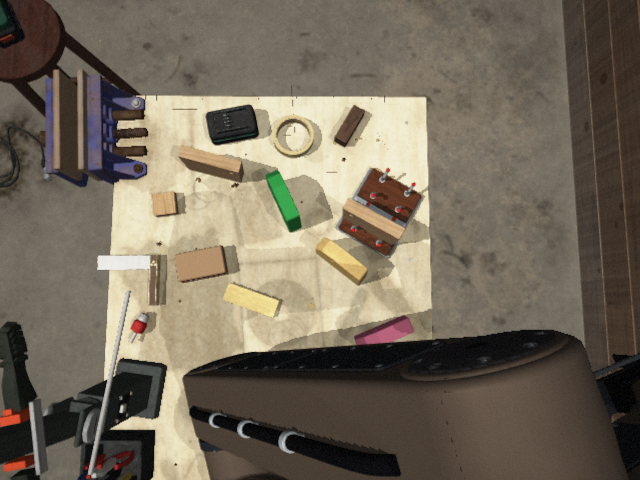

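The two pictures agree. Shaped like the part: the green one at top (285,202), the pink one at (387,335), and the yellow one with a sawn corner at (341,263). There is also a flat pale block at (253,299). I choose (341,263). The rack is at about (380,212), with the board in its nearer slot and the empty slot on the far side, about (392,192).

Run:
```python
from h import *
d=dict(np.load("/tmp/top.npz"));W=pts(d);c=d["color"]
cv2.imwrite("pics/crop.png",cv2.resize(c[150:300,300:450,::-1],(600,600),interpolation=cv2.INTER_CUBIC))
x,y,z=W[...,0],W[...,1],W[...,2]
v,u=np.mgrid[0:480,0:640]
def rect(m,n):
    p=W[m][:,:2].astype(np.float32);r=cv2.minAreaRect(p);b=cv2.boxPoints(r);e=[b[1]-b[0],b[2]-b[1]];l=max(e,key=np.linalg.norm)
    print(n,m.sum(),np.array(r[0]).round(1),np.array(r[1]).round(1),"yaw long deg",round(np.degrees(np.arctan2(l[1],l[0]))%180,1),"z",np.nanpercentile(W[m][:,2],[5,50,95]).round(1))
near=lambda a,b,rr:np.hypot(u-a,v-b)<rr
rect(near(341,263,38)&(z>95),"yellow top flat")
rect(near(341,263,38)&(z>55),"yellow all")
rect(near(373,219,38)&(z>90),"board top")
m=near(381,212,60)&(z>12)&(z<30)
rect(m,"foot")
hsv=cv2.cvtColor(c,cv2.COLOR_RGB2HSV)
red=near(381,212,60)&((hsv[...,0]<6)|(hsv[...,0]>172))&(hsv[...,1]>170)&(hsv[...,2]>120)
n,l,st,ce=cv2.connectedComponentsWithStats(red.astype(np.uint8))
for i in range(1,n):print(ce[i].round(1),st[i,4],np.nanmedian(W[l==i],0).round(1))
```

```text
yellow top flat 729 [ 436.4 -159.6] [102.8  30.8] yaw long deg 51.8 z [ 96.5 101.9 107. ]
yellow all 986 [ 461.7 -174.3] [120.6  90.3] yaw long deg 51.9 z [ 65.9 100.3 106.6]
board top 972 [ 519.3 -218.5] [131.2  27.4] yaw long deg 60.1 z [ 98.7 115.5 120.3]
foot 2373 [ 552.9 -247. ] [134.7 164. ] yaw long deg 149.8 z [16.6 20.1 23.7]
[387.5 169.5] 4 [ 636.2 -259.    67.3]
[413.3 184. ] 7 [ 604.  -313.9   67.8]
[373. 195.] 9 [ 579.6 -226.3   67.5]
[368.5 203.5] 4 [ 560.3 -216.2   68.7]
[399.1 209.9] 8 [ 546.4 -281.8   68.2]
[394.5 218.5] 4 [ 527.8 -272.    67.9]
[352.8 230. ] 10 [ 502.9 -182.2   67.1]
[378.8 244.8] 11 [ 470.5 -237.2   67.9]
```

View pics/crop.png

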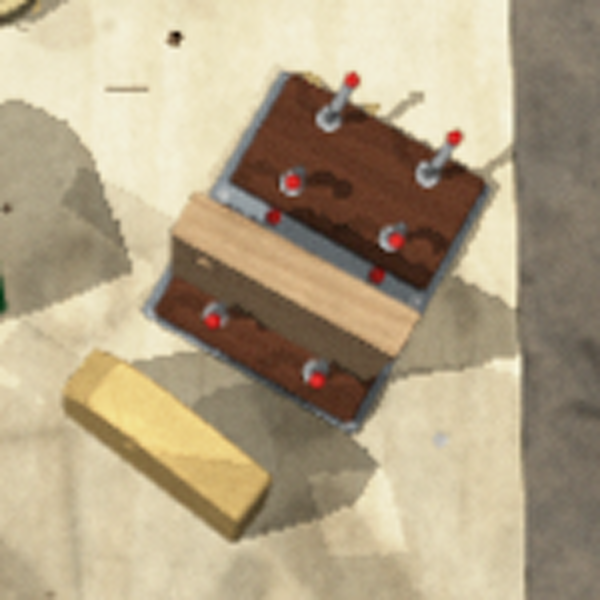

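The crop confirms the choice: a pale-yellow part with a sawn corner at crop (165,445). The empty slot is the upper one, between the tips at crop (352,80), (455,137), (291,182) and (396,240). The tips put the slot centre at about (591.5,-270) with a yaw of about 60°. The tips measure z 68 and the slots 87.6 mm apart, and both match the description.

```bash
cat > yel.py <<'E'
from h import *
def fit(d,c0=(436,-160),yaw=51.8,zt=0):
    W=pts(d);hsv=cv2.cvtColor(d["color"],cv2.COLOR_RGB2HSV)
    a=np.radians(yaw);e=np.array([np.cos(a),np.sin(a)]);n=np.array([e[1],-e[0]])
    q=W[...,:2]-c0;s=q@e;t=q@n;z=W[...,2]-zt
    m=(abs(s)<95)&(abs(t)<40)&(z>15)&(z<125)
    print("s range by z:",[(h,np.percentile(s[m&(z>h)],[.5,99.5]).round(1)) for h in(20,60,100)])
    for k in range(-80,85,10):
        mm=m&(abs(s-k)<5)
        if mm.sum()>4:
            tt=t[mm&(z>np.nanmax(z[mm])-6)]
            print(k,mm.sum(),"ztop",np.percentile(z[mm],97).round(1),"t top",np.percentile(tt,[3,97]).round(1))
if __name__=="__main__":
    fit(dict(np.load("/tmp/top.npz")));fit(dict(np.load("/tmp/scene.npz")))
E
python3 yel.py
```

```text
s range by z: [(20, array([-57.7,  64.2])), (60, array([-52.9,  64.3])), (100, array([-46.3,  46.1]))]
-60 18 ztop 59.8 t top [-6.6  6.7]
-50 72 ztop 100.3 t top [-13.9  12.8]
-40 92 ztop 100.8 t top [-13.4  14.5]
-30 93 ztop 103.0 t top [-13.6  13.6]
-20 94 ztop 104.7 t top [-13.9  13.7]
-10 94 ztop 105.7 t top [-14.3  13.1]
0 94 ztop 106.0 t top [-13.8  14.2]
10 95 ztop 107.6 t top [-13.5  13.8]
20 95 ztop 108.8 t top [-14.2  14.4]
30 92 ztop 106.6 t top [-13.9  14.1]
40 89 ztop 103.2 t top [-14.2  13.6]
50 89 ztop 100.1 t top [-13.8  14. ]
60 73 ztop 91.0 t top [-13.6  10.9]
s range by z: [(20, array([-61.9,  60.2])), (60, array([-56.9,  60.3])), (100, array([-48.3,  42.4]))]
-60 257 ztop 78.2 t top [-3.5 -3.5]
-50 257 ztop 100.3 t top [-14.7  13.9]
-40 209 ztop 102.1 t top [-14.   12.2]
-30 217 ztop 104.0 t top [-13.9  13.5]
-20 208 ztop 105.0 t top [-13.1  14.1]
-10 211 ztop 106.1 t top [-13.9  13.8]
0 207 ztop 106.9 t top [-13.6  14.3]
10 208 ztop 108.4 t top [-14.4  13.4]
20 200 ztop 109.1 t top [-14.8  14.3]
30 180 ztop 106.2 t top [-13.8  14.2]
40 174 ztop 103.2 t top [-14.8  14.4]
50 133 ztop 98.5 t top [-12.7  12.5]
60 71 ztop 85.7 t top [-13.   13.3]
```

jog_arm(
  motion=[
    [0,0,-10,0,0,0,95],
    [0,0,-10,0,0,0,95],
    [0,0,-10,0,0,0,95],
    [0,10,0,0,0,0,95],
    [0,10,0,0,0,0,95],
    [0,10,0,0,0,0,95],
    [0,10,0,0,0,0,95],
  ],
)

```text
t: 1.38
eef_pos: [229.3, -581.6, 292.7]
tcp_rot: [3.14, -0.703, 0.9]
ft_force: [0.1, 0.1, 0.2]
opening: 1.0
grip_force: 0.0
```

```bash
cat > go.py <<'E'
from h import *
import sys
# grasp-point target x y z, yaw deg, lean deg -> shift in present tool axes, turn
x,y,z,yaw,lean=map(float,sys.argv[1:6])
s=env.state();C=R.from_euler("xyz",s["tcp_rot"])
T=R.from_euler("z",yaw,degrees=True)*R.from_euler("x",180,degrees=True)*R.from_euler("y",lean,degrees=True)
p=np.array([x,y,z])-T.apply([0,0,59])
print("joints",s["joints"].round(2),"t",s["t"],"grasp now",(s["eef_pos"]+C.apply([0,0,59])).round(1))
print("shift tool",C.inv().apply(p-s["eef_pos"]).round(1),"world",(p-s["eef_pos"]).round(1),"turn tool deg",np.degrees((C.inv()*T).as_rotvec()).round(2))
print("world z in tool",C.inv().apply([0,0,1]).round(3))
E
python3 go.py 437 -159 250 51.8 42
```

```text
joints [-1.45  0.64  1.41  0.48  1.62 -0.88] t 1.375 grasp now [ 253.1 -551.8  247.7]
shift tool [ 321.7 -100.1  271. ] world [183.3 391.6   1.2] turn tool deg [ 0.23  1.71 -0.16]
world z in tool [ 0.647  0.001 -0.763]
```

jog_arm(
  motion=[
    [0,1.7,0,40,-12.5,34,80],
    [0,0,0,40,-12.5,34,80],
    [0,0,0,40,-12.5,34,80],
    [0,0,0,40,-12.5,34,80],
    [0,0,0,40,-12.5,34,80],
    [0,0,0,40,-12.5,34,80],
  ],
)

```text
t: 2.12
eef_pos: [367.1, -286.6, 298.2]
tcp_rot: [3.141, -0.727, 0.899]
ft_force: [0.7, -0.3, 0.8]
opening: 0.839
grip_force: 0.0
```

```bash
python3 go.py 437 -159 250 51.8 42
```

```text
joints [-1.07  0.35  1.95  0.7   1.26 -0.76] t 2.125 grasp now [ 391.5 -255.9  254.1]
shift tool [ 74.7 -24.5  72.4] world [45.5 96.6 -4.4] turn tool deg [ 0.21  0.32 -0.2 ]
world z in tool [ 0.665  0.001 -0.747]
```

jog_arm(
  motion=[
    [0,0.3,-0.2,37,-12,36,80],
    [0,0,0,37.5,-12.5,36,80],
    [0,0,0,-20,0,22.5,80],
    [0,0,0,-20,0,22.5,80],
    [0,0,0,0,0,0,80],
  ],
)

```text
t: 2.75
eef_pos: [411.9, -191.3, 232.9]
tcp_rot: [-3.141, -0.734, 0.902]
ft_force: [0.7, -0.8, 1.5]
opening: 0.841
grip_force: 0.0
```

```bash
python3 go.py 437 -159 94 51.8 42
python3 - <<'E'
from h import *
from yel import fit
d=env.read_camera("wrist");np.savez("/tmp/wrist.npz",**d);cv2.imwrite("pics/wrist1.png",d["color"][...,::-1])
fit(d,(437,-159))
print(d["world_to_cam"].round(2))
E
```

```text
joints [-0.87  0.41  2.11  0.88  1.02 -0.83] t 2.75 grasp now [ 436.3 -160.3  189.1]
shift tool [-62.6  -0.1  71.6] world [  0.7   1.2 -95.1] turn tool deg [ 0.04 -0.03 -0.1 ]
world z in tool [ 0.669 -0.001 -0.743]
s range by z: [(20, array([-46.1,  62.7])), (60, array([-46.1,  62.7])), (100, array([-36.8,  40.3]))]
-50 96 ztop 99.1 t top [-13.9  14.5]
-40 860 ztop 100.0 t top [-14.   14.6]
-30 798 ztop 101.4 t top [-14.2  14.7]
-20 46 ztop 101.8 t top [-13.4  14. ]
0 587 ztop 105.3 t top [-14.   14.7]
10 678 ztop 106.5 t top [-14.2  14.3]
20 620 ztop 107.0 t top [-13.7  14.4]
30 549 ztop 105.0 t top [-14.   14.2]
40 498 ztop 101.8 t top [-14.3  14.4]
50 319 ztop 98.7 t top [-13.9  14. ]
60 186 ztop 86.6 t top [-13.5  13.3]
[[ 7.8000e-01 -6.2000e-01 -0.0000e+00 -4.4191e+02]
 [ 5.6000e-01  7.1000e-01  4.2000e-01 -2.4587e+02]
 [-2.6000e-01 -3.3000e-01  9.1000e-01 -2.7943e+02]
 [ 0.0000e+00  0.0000e+00  0.0000e+00  1.0000e+00]]
```

View pics/wrist1.png

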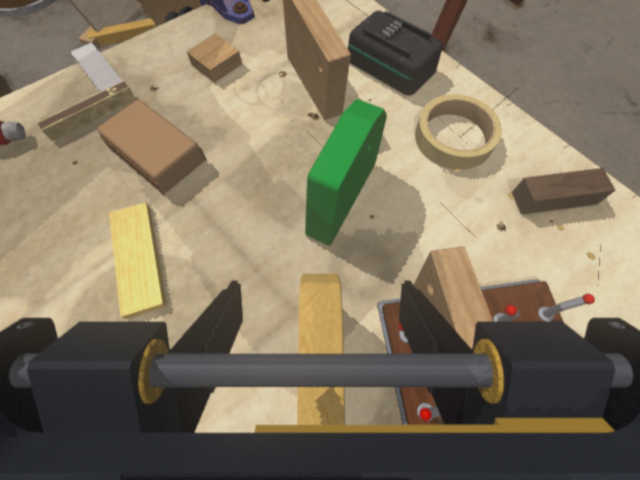

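The wrist picture shows the yellow part at (320,340), centred between the fingers at columns 235 and 405. The rack and board are to the right and clear. Now lower and grasp.

jog_arm(
  motion=[
    [0,0,0,-16,0,18,80],
    [0,0,0,-16,0,18,80],
    [0,0,0,-16,0,18,80],
    [0,0,0,-14.5,0,17.5,80],
    [0,0,0,0,0,0,80],
    [0,0,0,0,0,0,20],
    [0,0,0,0,0,0,20],
    [0,0,0,0,0,0,20],
    [0,0,0,0,0,0,20],
    [0,0,0,0,0,0,20],
  ],
)

```text
t: 4.05
eef_pos: [413.1, -190.6, 139.0]
tcp_rot: [3.138, -0.733, 0.904]
ft_force: [-0.4, -1.1, 0.3]
opening: 0.375
grip_force: 0.0
```

```bash
python3 go.py 437 -159 94 51.8 42;python3 -c "
from h import *;s=env.state();print(s['opening'],s['grip_force'],s['ft_force'])"
```

```text
joints [-0.87  0.6   2.18  1.03  0.87 -1.09] t 4.05 grasp now [ 437.7 -159.7   95.2]
shift tool [-0.6 -0.8  1. ] world [-0.5  0.6 -1.2] turn tool deg [0.19 0.   0.01]
world z in tool [ 0.669  0.003 -0.743]
0.3751023201908206 0.0 [-0.35250678 -1.05405926  0.31041098]
```

Run:
```python
from h import *
from scipy.optimize import brentq
s=env.state();q1=s["joints"][0];print(q1)
zt=R.from_euler("xyz",s["tcp_rot"]).apply([0,0,1]);d=65.9
def base(g,z,L):
    w=np.array(g)-L*z[:2];return np.arctan2(w[1],w[0])-np.arcsin(d/np.hypot(*w))
g=(s["eef_pos"]+59*zt)[:2]
L=brentq(lambda L:base(g,zt,L)-q1,50,500);print("L",L)
for yaw in(59.5,60,60.5):
  for lean in(42,44,45,47):
    a,l=np.radians([yaw,lean]);print(yaw,lean,base((591.5,-270.2),np.array([np.cos(a)*np.sin(l),np.sin(a)*np.sin(l)]),L).round(3))
```

```text
-0.8712112246112844
L 253.2660000000001
59.5 42 -0.79
59.5 44 -0.799
59.5 45 -0.804
59.5 47 -0.813
60 42 -0.789
60 44 -0.799
60 45 -0.803
60 47 -0.812
60.5 42 -0.788
60.5 44 -0.798
60.5 45 -0.803
60.5 47 -0.812
```

```bash
python3 go.py 434.5 -162 95.5 51.8 45
```

```text
joints [-0.87  0.6   2.18  1.03  0.87 -1.09] t 4.05 grasp now [ 437.7 -159.7   95.2]
shift tool [-5.6 -0.9 -2.7] world [-4.4 -4.1 -1.8] turn tool deg [0.19 3.   0.01]
world z in tool [ 0.669  0.003 -0.743]
```

jog_arm(
  motion=[
    [0,0,0,0,0,0,60],
    [0,0,0,0,0,0,60],
    [0.2,3,0,-5.6,-0.9,-2.7,60],
    [0,0,0,0,0,0,60],
    [0,0,0,0,0,0,15],
    [0,0,0,0,0,0,15],
    [0,0,0,0,0,0,15],
    [0,0,0,0,0,0,15],
    [0,0,0,0,0,0,15],
    [0,0,0,0,0,0,15],
  ],
)

```text
t: 5.3
eef_pos: [408.7, -194.7, 137.2]
tcp_rot: [-3.141, -0.786, 0.904]
ft_force: [0.4, 0.2, 0.8]
opening: 0.317
grip_force: 29.9
```

```bash
python3 go.py 434.5 -162 95.5 51.8 45;python3 -c "
from h import *;s=env.state();print(s['opening'],s['grip_force'],s['ft_force'])"
```

```text
joints [-0.9   0.62  2.18  1.05  0.92 -1.14] t 5.3 grasp now [ 434.5 -161.9   95.5]
shift tool [-0.  0. -0.] world [-0.  -0.1  0. ] turn tool deg [-0.02 -0.01  0.01]
world z in tool [ 0.707 -0.    -0.707]
0.316875652205778 29.932096553966403 [0.4153303  0.16181725 0.75626981]
```

jog_arm(
  motion=[
    [0,0,0,10,0,-10,15],
    [0,0,0,25,0,-25,15],
    [0,0,0,25,0,-25,15],
    [0,0,0,25,0,-25,15],
    [0,0,0,25,0,-25,15],
    [0,0,0,0,0,0,15],
  ],
)

```text
t: 6.05
eef_pos: [408.8, -195.0, 294.3]
tcp_rot: [3.136, -0.784, 0.908]
ft_force: [0.5, 0.8, -1.5]
opening: 0.32
grip_force: 29.9
```

```bash
python3 go.py 589.5 -273.7 250 60 45;python3 -c "
from h import *;s=env.state();print(s['opening'],s['grip_force'],s['ft_force'])"
```

```text
joints [-0.9   0.31  2.05  0.84  1.17 -0.74] t 6.05 grasp now [ 434.7 -162.3  252.5]
shift tool [  3.6 196.6   8.4] world [ 159.8 -114.9   -2.6] turn tool deg [ 5.94  0.09 -5.63]
world z in tool [ 0.706  0.004 -0.708]
0.31962293563800875 29.922986514866352 [ 0.46719369  0.83876427 -1.51899206]
```

jog_arm(
  motion=[
    [0,0,0,0,20,1,15],
    [0,0,0,0,35,1,15],
    [0,0,0,1,35,2,15],
    [0,0,0,1,35,2,15],
    [0,0,0,1,35,1,15],
    [3,0,-2.8,0.6,25,1.4,15],
    [2.9,0,-2.8,0,10,0,15],
    [0,0,0,0,0,0,15],
    [0,0,0,0,0,0,15],
  ],
)

```text
t: 7.18
eef_pos: [567.2, -307.7, 288.2]
tcp_rot: [-3.134, -0.786, 1.039]
ft_force: [-0.5, -0.5, -1.6]
opening: 0.317
grip_force: 29.9
```

```bash
python3 go.py 589.5 -273.7 250 60 45
python3 - <<'E'
from h import *
d=env.read_camera("wrist");np.savez("/tmp/wrist2.npz",**d);cv2.imwrite("pics/wrist2.png",d["color"][...,::-1])
E
```

```text
joints [-0.81  0.6   1.54  0.77  1.36 -0.59] t 7.175 grasp now [ 587.9 -271.5  246.5]
shift tool [ 1.7  2.3 -3.3] world [ 1.5 -2.1  3.5] turn tool deg [-0.13 -0.04 -0.31]
world z in tool [ 0.708 -0.006 -0.707]
```

View pics/wrist2.png

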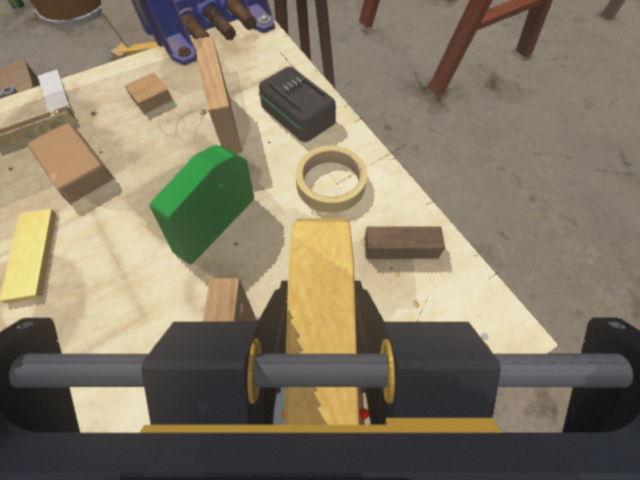

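The wrist picture shows the part held squarely at (322,300), over the slot, with red tips at (283,412) and (364,412). I'll cross-check the slot centre with the scene camera, and check how the part sits in the hand.

jog_arm(
  motion=[
    [-0.1,0,-0.3,1.7,2.3,-3.3,15],
    [0,0,0,0,0,0,15],
    [0,0,0,0,0,0,15],
  ],
)

```text
t: 7.6
eef_pos: [569.0, -310.2, 293.0]
tcp_rot: [3.14, -0.786, 1.05]
ft_force: [-0.9, -0.1, -1.3]
opening: 0.319
grip_force: 29.9
```

```bash
python3 go.py 589.5 -273.7 250 60 45
python3 - <<'E'
from h import *
from yel import fit
d=dict(np.load("/tmp/scene.npz"));W=pts(d);hsv=cv2.cvtColor(d["color"],cv2.COLOR_RGB2HSV)
v,u=np.mgrid[0:480,0:640]
red=(np.hypot(u-365,v-345)<70)&((hsv[...,0]<6)|(hsv[...,0]>172))&(hsv[...,1]>170)&(hsv[...,2]>120)
n,l,st,ce=cv2.connectedComponentsWithStats(red.astype(np.uint8))
for i in range(1,n):print(ce[i].round(1),st[i,4],np.nanmedian(W[l==i],0).round(1))
for c in("wrist","scene","top"):
    d=env.read_camera(c);print(c)
    cv2.imwrite(f"pics/{c}3.png",d["color"][...,::-1])
    try: fit(d,(591.5,-270.2),60,250-95.5)
    except Exception as e: print(e)
E
```

```text
joints [-0.81  0.59  1.53  0.77  1.37 -0.59] t 7.6 grasp now [ 589.8 -274.1  251.3]
shift tool [-0.8 -0.5  1. ] world [-0.3  0.4 -1.3] turn tool deg [ 0.   -0.01  0.11]
world z in tool [ 0.707  0.001 -0.707]
[337.5 287. ] 8 [ 499.9 -183.5   67.1]
[368.5 309.5] 4 [ 557.  -218.    68.1]
[312.5 312.8] 11 [ 466.7 -237.2   67.1]
[379.2 316.8] 13 [ 575.7 -228.3   67.1]
[344.3 337.3] 3 [ 524.7 -273.7   69. ]
[412.4 339.9] 17 [ 633.5 -260.    66.7]
[355.3 344.5] 14 [ 543.8 -282.7   66.6]
[388.8 369.2] 20 [ 601.2 -315.6   67.5]
wrist
s range by z: [(20, array([-47.1,  53.9])), (60, array([-47.1,  53.9])), (100, array([-45. ,  42.5]))]
-50 494 ztop 122.7 t top [-16.1  17.5]
-40 2250 ztop 120.9 t top [-16.1  17.5]
-30 310 ztop 101.7 t top [-13.4  14.9]
-20 1216 ztop 124.6 t top [-21.3  22.7]
-10 2633 ztop 122.8 t top [-22.8  24.2]
0 2126 ztop 112.5 t top [-22.2  23.7]
10 1721 ztop 107.4 t top [-13.8  15.4]
20 1251 ztop 108.0 t top [-13.5  14.9]
30 955 ztop 105.9 t top [-13.5  14.6]
40 843 ztop 102.8 t top [-13.6  14.7]
50 294 ztop 99.6 t top [-12.9  14.2]
60 48 ztop 82.9 t top [-12.1  13.3]
sce
[... 411 characters left out ...]
p 102.9 t top [-14.9  13.6]
50 107 ztop 98.6 t top [-13.9  13.5]
60 34 ztop 83.2 t top [-11.8  13.4]
top
s range by z: [(20, array([-56.6,  62. ])), (60, array([-40.9,  62.2])), (100, array([-36.1,  45.6]))]
-60 13 ztop 54.6 t top [-14.  -13.9]
-50 12 ztop 61.9 t top [-15.5 -15. ]
-40 73 ztop 120.0 t top [-21.   17.6]
-30 150 ztop 122.9 t top [-26.5  17.2]
-20 190 ztop 124.2 t top [-25.9  23.1]
-10 246 ztop 122.4 t top [-24.8  24.3]
0 224 ztop 113.5 t top [-24.6  23.6]
10 201 ztop 108.5 t top [-14.3  14.5]
20 191 ztop 109.3 t top [-13.6  14.2]
30 186 ztop 106.7 t top [-14.3  13.7]
40 179 ztop 104.3 t top [-14.9  13.5]
50 168 ztop 100.3 t top [-14.1  13.8]
60 111 ztop 87.0 t top [-14.5  14.2]
```

View pics/scene3.png

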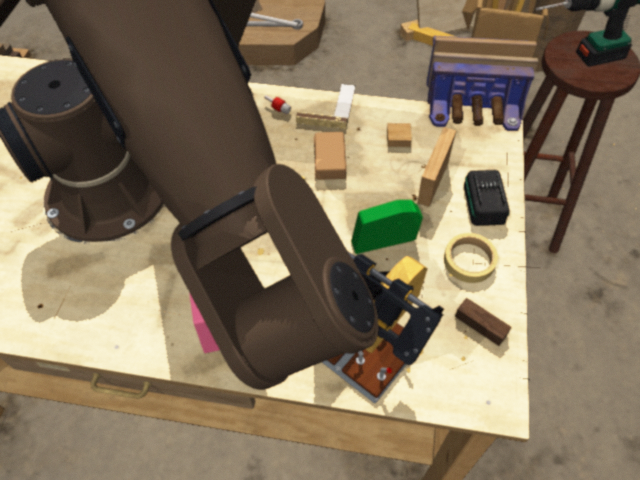

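The scene picture shows the part held at (408,275), in front of the rack. Both cameras agree on the slot to about 2 mm, so I shift -1 mm across and lower in stages.

jog_arm(
  motion=[
    [0,0,0.1,0,-1,0,15],
    [0,0,0,-20,0,20,15],
    [0,0,0,-20,0,20,15],
    [0,0,0,-15,0,15,15],
    [0,0,0,0,0,0,15],
    [0,0,0,0,0,0,15],
  ],
)

```text
t: 8.5
eef_pos: [568.5, -309.9, 215.8]
tcp_rot: [3.14, -0.786, 1.048]
ft_force: [0.3, -0.2, -1.9]
opening: 0.319
grip_force: 29.9
```

```bash
python3 go.py 589 -273.4 115.5 60 45
python3 - <<'E'
from h import *
ims=[]
for c,(r0,c0) in {"wrist":(240,180),"scene":(240,300),"top":(140,320)}.items():
    d=env.read_camera(c)
    ims.append(cv2.resize(d["color"][r0:r0+150,c0:c0+130,::-1] if c!="wrist" else d["color"][240:480,220:428,::-1],(260,300)))
cv2.imwrite("pics/mix4.png",np.hstack(ims))
E
```

```text
joints [-0.81  0.68  1.59  0.79  1.26 -0.7 ] t 8.5 grasp now [ 589.4 -273.8  174.1]
shift tool [-41.3  -0.6  41.6] world [ -0.4   0.4 -58.6] turn tool deg [ 0.03 -0.01  0.05]
world z in tool [ 0.707  0.001 -0.707]
```

View pics/mix4.png

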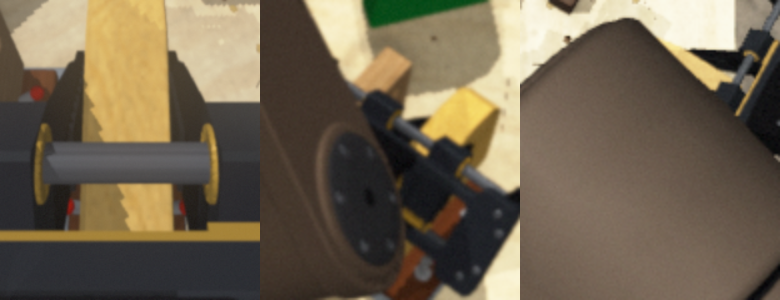

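In the wrist crop, the red tips at columns 70 and 181 sit symmetrically about the part, which spans 82 to 170. Lowering on.

jog_arm(
  motion=[
    [0,0,0,-9,-0.3,9,15],
    [0,0,0,-9,0,9,15],
    [0,0,0,-9,0,9,15],
    [0,0,0,-9,0,9,15],
    [0,0,0,0,0,0,15],
    [0,0,0,0,0,0,15],
  ],
)

```text
t: 9.4
eef_pos: [568.1, -309.6, 164.2]
tcp_rot: [3.142, -0.786, 1.048]
ft_force: [0.3, -0.3, -1.1]
opening: 0.317
grip_force: 29.9
```

```bash
python3 go.py 589 -273.4 115.5 60 45
```

```text
joints [-0.81  0.75  1.62  0.82  1.19 -0.77] t 9.4 grasp now [ 588.9 -273.4  122.5]
shift tool [-4.9  0.   5. ] world [ 0.1  0.1 -7. ] turn tool deg [-0.01 -0.02  0.02]
world z in tool [ 0.707  0.    -0.707]
```

jog_arm(
  motion=[
    [0,0,0,-2,0,2,15],
    [0,0,0,-1.4,0,1.4,15],
    [0,0,0,0,0,0,15],
    [0,0,0,0,0,0,15],
  ],
)

```text
t: 9.9
eef_pos: [568.0, -309.6, 159.4]
tcp_rot: [-3.142, -0.786, 1.048]
ft_force: [-0.3, -1.0, -1.1]
opening: 0.319
grip_force: 29.9
```

jog_arm(
  motion=[
    [0,0,0,-0.7,0,0.7,15],
    [0,0,0,0,0,0,15],
    [0,0,0,0,0,0,15],
  ],
)

```text
t: 10.28
eef_pos: [567.9, -309.5, 158.3]
tcp_rot: [-3.141, -0.786, 1.047]
ft_force: [0.2, 0.1, -2.5]
opening: 0.324
grip_force: 29.9
```

jog_arm(
  motion=[
    [0,0,0,-0.7,0,0.7,15],
    [0,0,0,0,0,0,15],
    [0,0,0,0,0,0,15],
  ],
)

```text
t: 10.65
eef_pos: [568.0, -309.5, 157.3]
tcp_rot: [-3.142, -0.786, 1.048]
ft_force: [-0.4, -0.8, -2.4]
opening: 0.318
grip_force: 29.9
```

jog_arm(
  motion=[
    [0,0,0,-0.7,0,0.7,15],
    [0,0,0,0,0,0,15],
    [0,0,0,0,0,0,15],
  ],
)

```text
t: 11.02
eef_pos: [568.1, -309.5, 157.2]
tcp_rot: [3.141, -0.787, 1.048]
ft_force: [-2.1, -0.0, 6.3]
opening: 0.321
grip_force: 30.0
```

jog_arm(
  motion=[
    [0,0,0,-0.7,0,0.7,15],
    [0,0,0,0,0,0,15],
    [0,0,0,0,0,0,15],
  ],
)

```text
t: 11.4
eef_pos: [568.1, -309.6, 157.1]
tcp_rot: [3.14, -0.787, 1.049]
ft_force: [-3.6, -0.4, 13.1]
opening: 0.32
grip_force: 30.0
```

The part touched the floor at the expected height (force up 14 N). Release and withdraw straight up.

jog_arm(
  motion=[
    [0,0,0,0.6,0,-0.6,15],
    [0,0,0,0,0,0,50],
    [0,0,0,0,0,0,50],
    [0,0,0,0,0,0,50],
    [0,0,0,0,0,0,50],
    [0,0,0,5,0,-5,50],
    [0,0,0,12,0,-12,50],
    [0,0,0,20,0,-20,50],
    [0,0,0,25,0,-25,50],
    [0,0,0,25,0,-25,50],
  ],
)

```text
t: 12.65
eef_pos: [567.8, -309.5, 281.6]
tcp_rot: [3.141, -0.785, 1.048]
ft_force: [1.0, 0.4, -0.6]
opening: 0.525
grip_force: 0.0
```

jog_arm(
  motion=[
    [0,0,0,-20,0,-30,50],
    [0,0,0,-30,0,-30,50],
    [0,0,0,-30,0,-30,50],
    [0,0,0,-30,0,-30,50],
    [0,0,0,-30,0,-20,50],
    [0,0,0,-20,0,-20,50],
    [0,0,0,0,0,0,50],
  ],
)

```text
t: 13.52
eef_pos: [453.8, -507.0, 279.9]
tcp_rot: [3.141, -0.785, 1.046]
ft_force: [0.0, 0.5, -0.7]
opening: 0.527
grip_force: 0.0
```

Run:
```python
from h import *
from yel import fit
print(env.state()["joints"].round(2))
ims=[]
for c,(r0,c0) in {"scene":(230,290),"top":(140,310)}.items():
    d=env.read_camera(c);ims.append(cv2.resize(d["color"][r0:r0+170,c0:c0+150,::-1],(390,442),interpolation=cv2.INTER_CUBIC))
    try: fit(d,(591.5,-270.2),60,20)
    except Exception as e: print(e)
    W=pts(d);m=(np.hypot(W[...,0]-515,W[...,1]+227)<75)&(W[...,2]>112)&(W[...,2]<125)
    if m.sum()>9:
        r=cv2.minAreaRect(W[m][:,:2].astype(np.float32));print(c,"board",r)
cv2.imwrite("pics/end5.png",np.hstack(ims))
```

```text
[-1.11  0.71  1.32  0.63  1.6  -0.73]
s range by z: [(20, array([-63.5,  58.6])), (60, array([-58.6,  59.3])), (100, array([-50. ,  42.3]))]
-60 414 ztop 87.1 t top [-11.2   9.5]
-50 246 ztop 100.6 t top [-16.6  11. ]
-40 244 ztop 101.3 t top [-17.3  11.4]
-30 234 ztop 102.6 t top [-16.7  11.8]
-20 195 ztop 104.3 t top [-17.1  11.6]
-10 188 ztop 106.4 t top [-16.6  11.6]
0 193 ztop 107.2 t top [-16.3  11.8]
10 183 ztop 108.5 t top [-17.   11.6]
20 174 ztop 108.4 t top [-16.4  11.2]
30 226 ztop 105.5 t top [-17.5  11.4]
40 163 ztop 101.9 t top [-17.   10.6]
50 85 ztop 98.3 t top [-14.4  10.9]
60 34 ztop 83.1 t top [-14.3   9.9]
scene board ((543.913330078125, -236.12127685546875), (131.44619750976562, 89.6813735961914), 60.15378189086914)
s range by z: [(20, array([-58.1,  62.1])), (60, array([-53.6,  62.3])), (100, array([-46.5,  45.5]))]
-60 21 ztop 65.4 t top [-15.9  -9.4]
-50 103 ztop 100.4 t top [-16.5  10.5]
-40 128 ztop 101.7 t top [-16.7  10.9]
-30 145 ztop 102.8 t top [-16.4  11.7]
-20 126 ztop 104.5 t top [-16.8  11.7]
-10 127 ztop 106.1 t top [-16.2  11.3]
0 125 ztop 106.6 t top [-15.9  11.7]
10 127 ztop 108.3 t top [-16.4  12.2]
20 131 ztop 108.4 t top [-16.7  10.7]
30 149 ztop 105.6 t top [-16.7  11.7]
40 127 ztop 103.0 t top [-16.8  11.1]
50 115 ztop 100.1 t top [-16.3  10.1]
60 83 ztop 86.8 t top [-16.5  13. ]
top board ((545.491943359375, -234.43812561035156), (130.81158447265625, 88.65567779541016), 59.56959533691406)
```

View pics/end5.png

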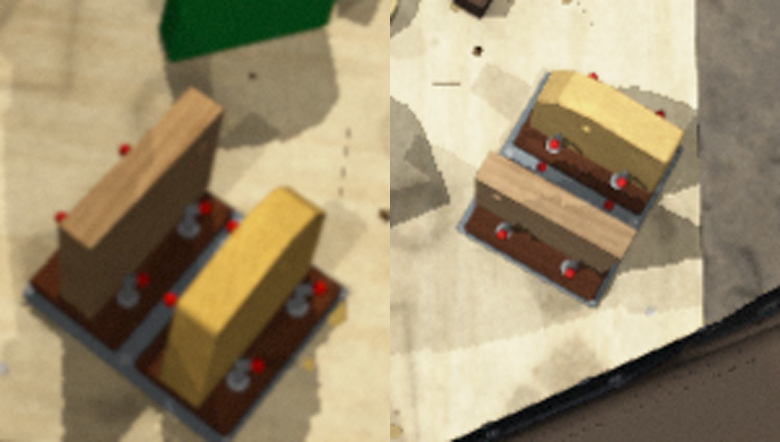

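The part stands upright in the slot at (240,300) left and (600,130) right. Its top height matches the slot floor, it is centred within about 2 mm, and the board is unmoved.

```bash
python3 -c "
from cell import env
print(env.job_done())"
```

```text
the job is handed in; nothing more can be done
None
```

The yellow part is standing in the empty slot, right way up, down on the slot floor and centred to within about 2 mm along it; the brown board looks unmoved, the arm is clear, and the job was handed in at about 14 s (no verdict was returned).

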